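# Stand the strip magazine up in its load nest and close the retainer

## Robot

A 7-joint arm with a two-finger parallel gripper is mounted at the origin on the work surface; the furniture and walls round the work are solid. World frame = base frame: x ahead of the robot, y to its left, z up, the work surface at z = 0. Lengths are in m, angles in rad, forces in N, time in s.
With the tool pointing down it reaches from about 0.4 to 0.85 m from the base axis. Payload 10.4 kg.
Tool frame: the origin (TCP) lies at the centre of the arm's flange, where the gripper is bolted on; the fingertips stand 173 mm ahead of it and the grasp point (between the pads) lies 155 mm ahead of it; z points along the fingers, y is the line along which they close (so a half turn about z gives the same grasp; the last joint's range is limited). The gripper opens to 85 mm and grips with 20 to 120 N. Pads are 22 mm wide; open, the fingers measure 114 mm over their backs; the gripper's body (76 mm by 85 mm) begins 54 mm behind the grasp point. The pads swing forward as they close: fully open they stand 13 mm farther back than shut.
Start: joints at [-1.314, 0.332, -0.065, 1.46, 0.022, 1.35, -0.088], TCP at [0.173, 0.601, 0.405] pointing down, gripper open.
Joint ranges: [-2.6, 2.6], [-0.5, 2.12], [-1.47, 1.34], [0.16, 2.42], [-1.27, 4.41], [0.06, 2.06], [-2.6, 2.6]. Speed limits (rad/s): [2.22, 2.22, 2.79, 2.79, 3.14, 3.14, 3.14].

## Interface

Orientations are given as a unit quaternion [x, y, z, w].
In Python, from workcell import manip, viewer, finder gives the robot as it stands.
- The arm moves only by the tool arm_command, never from a script. Its argument "plan" is a list of rows, each an object with "dp": the shift along the tool's x, y, z in mm, a list of three; "spin": the turn about the tool's z in rad. A call has 1 to 5 rows; each row shifts and turns the commanded pose from where the row before left it, along the tool's axes as they then stand; what a row does not reach is not made up. A row lasts 1/10 s, in which the tool goes at most 50 mm and 8.59 degrees, less where a joint would pass 70% of its speed; a pose out of reach is approached as far as the arm can. A call is refused whole if a number of a shift passes 50 or a number of a turn 0.15, either way. A call with a gripper value outside its range is refused whole. "grip" is the closure, from -1 (fully open) to 1 (shut), set as the call begins (left out, the last holds). The fingers move at their own pace and stop on an object; "newtons" is the grip in N (left out, the last holds). Time passes only in rows, so rows that do not move let the fingers close. It gives the time, the measured TCP pose, the force, the opening and the grip force at its end, in the units of the state.
- manip.get_obs(): the state, without advancing time (a new reading comes with each control period).
- viewer.camera(name): name is "scene" or "top" or "wrist"; returns the picture (400x640x3 uint8, blue, green, red); there is no depth.
- viewer.camera_params(name): a dict with "vertical_fov" (degrees; the focal length in pixels is half the picture's height over the tangent of half this angle, whatever the lens; pixels are square), "cx", "cy" (the principal point, pixels), "R" (3x3) and "t" (3): a world point X has camera coordinates R X + t; the wrist camera has in their place "T_tool_cam" (4x4, takes a point from camera to tool coordinates, whose origin is the TCP and whose axes are the flange's). Camera axes: x right, y down, z forward; pixel columns grow to the right and rows downward; lengths in m; the calibration is good to about 2 mm. The wrist camera is an equidistant fisheye: a pixel r from the principal point sees the ray r / f radians off the axis. A picture is of the moment at which its call begins: read the wrist's pose just before it. camera_params takes no time and is no camera call.
- manip.hand_in(): hands the job in; it is judged then, once.
Trained networks look in the newest picture that a camera, given by its name, has taken for a name from the list of things; names that differ only in an ending like _2 or _b are one class to them, and where a whole thing is asked for, a point or a joint stands for the part that bears it (a point fixed in the world has none). Each returns a list of dicts, best first, with "score" (0 to 1); they miss things now and then, are a little off and sometimes report something else, mostly with a low value. They report only what shows in the picture. A call takes as long as a camera call. They do not tell look-alikes from the thing itself.
- finder.find_in(camera, thing): "position" ([x, y, z] in m, in world coordinates, good to about 4 mm: the middle of the surface that is visible of it).
The state is a dict: "clock": time; "joint_pos": joint angles; "joint_velocities": joint speeds; "tau": joint torques, N m; "position": TCP position; "ee_rot": TCP orientation; "ft_force": force on the tool from outside, world axes, zero at the start; "torque": the same for the moment, N m; "grip_width": opening from 0.0 (shut) to 1.0 (fully open); "grasp_force": force on a finger pad.
Only numpy, scipy, OpenCV 4.12 (cv2) and the standard library are available. Lean on these libraries where they do the work, as an engineer would, in place of code of your own. Each camera call takes 0.05 s, during which the arm holds its last target. There are 200 camera calls.

## Task

The larger strip magazine has been left lying on its side in front of the load nest. Using pushes only, tip it up over the front edge of the nest so that it stands upright on the nest plate, push it fully home against the fence, then flip the hinged retainer over until it lies fully closed on top of it. Do not pick the magazine up, and leave everything else on the table where it is.

Things in the scene. Friction and masses are not known exactly. Their poses are not given: they have to be found in the camera images.
- nest: Load nest fixed to the table: aluminium plate 94 mm deep (x), 152 mm wide (y), 8 mm thick, with an upright fence. Origin: on the table at the middle of the plate's front edge; x points level from that edge to the fence, y along the edge, z up. Fence front face at x 60 mm, 104 wide, 10 thick, top at z 70 mm; hinge knuckles to z 82. The front edge is a plain 8 mm step.
- nest_home (a point): Where the centre of the magazine's underside rests when home and central: x 35, y 0, z 8 mm of the nest; axes as the nest. Two low end guides (z 8 to 18 mm) leave 10 mm at each end of it: inner faces at y -60 and 60 mm from x 44 mm to the fence, flaring to 68 mm at x 28 mm. Anywhere between them will do. Pushed at about mid height, the magazine slides without tipping and the hand clears the fence.
- magazine: Larger strip magazine, metal case 100 x 50 x 62 mm upright, 0.15 to 0.31 kg, open at both short ends. Origin: centre of its underside; own z to its top (62 mm), x along its length (100), y across (50). Starts lying on a long side (50 mm high), own z level and pointing away from the fence, underside 5 to 25 mm before the nest's front edge and about parallel, within 5 mm of its middle.
- magazine_heel (a point): Middle of the magazine's long lower edge next to the nest (own 0, 25, 0 mm); on the table at the start. Pushed high on its top face, the magazine slides until this edge meets the 8 mm step, then tips over it; past about 60 degrees it falls on by itself and stands with 8 mm overhanging the step and 18 mm free before the fence. This edge then is at 8 mm height; above 25 mm counts as lifted.
- retainer (a joint): Angle of the retainer on the fence's top, rad: 0 closed (level over the magazine), 1.57 upright, 2.2 to 2.45 at the start (laid back behind the fence); stops at 0 and 2.6. The hinge is stiff (0.06 N m): it stays where left and must be pushed all the way down. A lip 60 to 64 mm from the hinge closes 9 mm down before the magazine with 4 mm clearance: it cannot close unless the magazine is home.
- retainer_tip (a point): Middle of the end of the retainer's thumb tab (26 mm wide, turned slightly up), 79 mm from the hinge axis. The retainer is a steel plate 40 mm wide, 4 mm thick, 64 mm long without the tab; its upper face is level with the hinge axis when closed. From behind the fence it can be pushed up and over by this end, above the height of the hinge.
- retainer_hinge (a point): Middle of the retainer's hinge axis, which runs along the nest's y: x 66 mm, z 76 mm of the nest.
- small_magazine: Bystander: the smaller strip magazine, 85 x 50 x 55 mm, standing upright. Origin at the centre of its underside, as for all bystanders
- strip_carrier: Bystander: flat strip carrier, 38 x 90 x 9 mm
- setup_block: Bystander: steel setting block with a round post, 28 x 40 x 32 mm
- dispenser: Bystander: needle oiler bottle, 36 mm across, 105 mm high
- paste_pot: Bystander: screw-top pot, 42 mm across, 34 mm high
- gauge: Bystander: dial gauge lying on its back, 91 x 62 x 17 mm
Things that resemble listed ones, but are neither listed nor needed, are in the scene too. What is shaped like the magazine but orange is not meant.

How it is judged:
On the way:
1. the magazine stands upright on the nest, home against the fence, with the retainer still open (angle between magazine's own z axis and vertical below 0.05 rad and x of magazine in the frame of nest above 0.0315 m and z of magazine in the frame of nest between 0.005 and 0.011 m and value of joint retainer above 0.8 rad), for 0.2 s.
At the end, for the whole second after the job is handed in: The magazine stands upright (within 0.05 rad) on the nest plate, home against the fence (within 3.5 mm), between the end guides (within 11 mm of the middle) and square to the fence (0.08 rad), at rest, with the retainer closed over it (under 0.05 rad) (angle between magazine's own z axis and vertical below 0.05 rad and x of magazine in the frame of nest between 0.0315 and 0.038 m and y of magazine in the frame of nest between -0.011 and 0.011 m and z of magazine in the frame of nest between 0.005 and 0.011 m and angle between the x axis of magazine and the y axis of nest, either way round below 0.08 rad and value of joint retainer below 0.05 rad and linear speed of magazine below 0.01 m/s); the robot touches nothing.
It fails at once if the magazine is lifted instead of tipped (its tipping edge rises above 25 mm) (height (world z) of magazine_heel above 0.025 m).
It fails at once if another thing on the table is moved by more than 15 mm (distance of any of small_magazine, strip_carrier, setup_block, dispenser, paste_pot, gauge from where it was at the start of the episode above 0.015 m).
It also fails if it takes over 64 s, if anything falls off the work surface, if the arm or the gripper's body presses on something with over 40 N, if the wrist force passes 120 N, or if a joint passes its speed limit or range.

## Working session

There is one attempt and no reset: what is moved stays moved. The work goes in short steps, Python scripts to look and compute and a tool call to move; the robot and the scene stay as the last step left them, time stands still between calls to the robot, and variables do not carry over. Pictures are saved under pics/ and viewed, at most 10 in all, crops included, and the job is handed in when it is done.

Besides the shell and the picture viewer there is one more tool, called after "Request:" as name(argument=value, ...) on one line, values as JSON. arm_command: Moves the arm, as the interface text tells. Its arguments: {"type":"object","properties":{"plan":{"type":"array","items":{"type":"object","properties":{"dp":{"type":"array","items":{"type":"number"}},"spin":{"type":"number"}}}},"grip":{"type":"number"},"newtons":{"type":"number"}},"required":["plan"]}

```bash
mkdir -p pics
cat > h.py <<'E'
import numpy as np, cv2
from scipy.spatial.transform import Rotation as Ro
from workcell import manip, viewer, finder
def proj(cam,P):
    c=viewer.camera_params(cam); f=200/np.tan(np.radians(c['vertical_fov'])/2)
    q=np.atleast_2d(P)@np.array(c['R']).T+np.array(c['t'])
    return np.c_[f*q[:,0]/q[:,2]+c['cx'],f*q[:,1]/q[:,2]+c['cy']]
def back(cam,uv,z):
    c=viewer.camera_params(cam); f=200/np.tan(np.radians(c['vertical_fov'])/2)
    R=np.array(c['R']);o=-R.T@np.array(c['t'])
    d=R.T@np.array([(uv[0]-c['cx'])/f,(uv[1]-c['cy'])/f,1]); return o+d*(z-o[2])/d[2]
E
python3 - <<'E'
from h import *
o=manip.get_obs(); print({k:np.round(v,3) for k,v in o.items()}); print(Ro.from_quat(o['ee_rot']).as_matrix().round(3))
a=viewer.camera('top');b=viewer.camera('scene')
cv2.imwrite('pics/a.png',a); cv2.imwrite('pics/b.png',b)
for c in('top','scene'):
  for n in('nest','magazine','retainer','retainer_tip','retainer_hinge','magazine_heel','small_magazine'):
    print(c,n,[(np.round(d['position'],3).tolist(),round(d['score'],2),proj(c,d['position'])[0].round().tolist()) for d in finder.find_in(c,n)[:3]])
  print({k:np.round(v,3).tolist() for k,v in viewer.camera_params(c).items()})
E
```

```text
{'clock': np.float64(0.0), 'joint_pos': array([-1.314,  0.333, -0.065,  1.461,  0.022,  1.35 , -0.089]), 'joint_velocities': array([ 0.002,  0.001, -0.001,  0.001, -0.001, -0.002,  0.002]), 'tau': array([ 0.0000e+00, -6.2544e+01,  4.9000e-02, -3.9160e+01,  1.6000e-02,
        1.0000e-02,  0.0000e+00]), 'position': array([0.173, 0.601, 0.404]), 'ee_rot': array([ 0.139,  0.99 , -0.001, -0.   ]), 'ft_force': array([ 0.153, -0.628,  0.659]), 'torque': array([ 0.03 , -0.008, -0.03 ]), 'grasp_force': np.float64(0.0), 'grip_width': np.float64(1.0)}
[[-0.961  0.276 -0.   ]
 [ 0.276  0.961 -0.001]
 [-0.    -0.001 -1.   ]]
top nest [([0.488, -0.107, 0.005], 0.76, [355.0, 206.0])]
top magazine [([0.477, -0.003, 0.046], 0.93, [314.0, 207.0]), ([0.45, 0.164, 0.052], 0.84, [244.0, 216.0]), ([0.44, 0.304, 0.036], 0.69, [188.0, 220.0])]
top retainer [([0.494, -0.14, 0.11], 0.75, [373.0, 197.0]), ([0.566, 0.268, 0.057], 0.41, [204.0, 168.0])]
top retainer_tip [([0.493, -0.14, 0.113], 0.56, [373.0, 197.0])]
top retainer_hinge [([0.493, -0.107, 0.009], 0.7, [355.0, 204.0])]
top magazine_heel [([0.451, 
[... 380 characters left out ...]
agazine [([0.444, 0.152, 0.033], 0.93, [296.0, 182.0]), ([0.475, -0.025, 0.041], 0.79, [329.0, 203.0]), ([0.569, 0.257, 0.041], 0.49, [316.0, 161.0])]
scene retainer [([0.487, -0.151, 0.112], 0.76, [356.0, 203.0])]
scene retainer_tip [([0.488, -0.151, 0.116], 0.53, [356.0, 201.0])]
scene retainer_hinge [([0.478, -0.122, 0.022], 0.85, [345.0, 225.0])]
scene magazine_heel [([0.473, -0.02, 0.044], 0.88, [328.0, 202.0]), ([0.439, 0.151, 0.04], 0.72, [295.0, 181.0])]
scene small_magazine [([0.533, -0.339, 0.043], 0.78, [410.0, 259.0])]
{'vertical_fov': 56.087, 'cx': 321.182, 'cy': 193.649, 'R': [[0.894, -0.447, 0.025], [-0.206, -0.46, -0.864], [0.398, 0.767, -0.503]], 't': [-0.413, 0.151, 0.986]}
```

View pics/a.png

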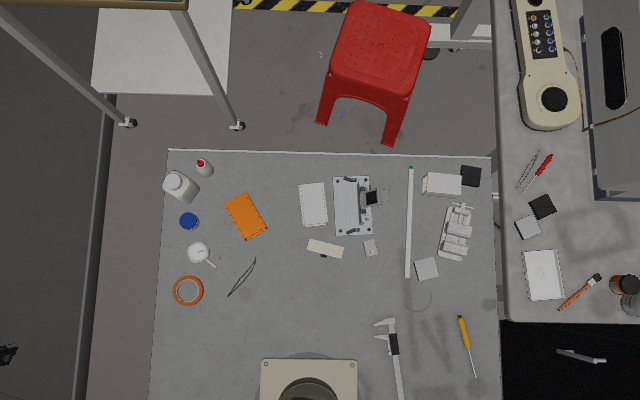

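View pics/b.png

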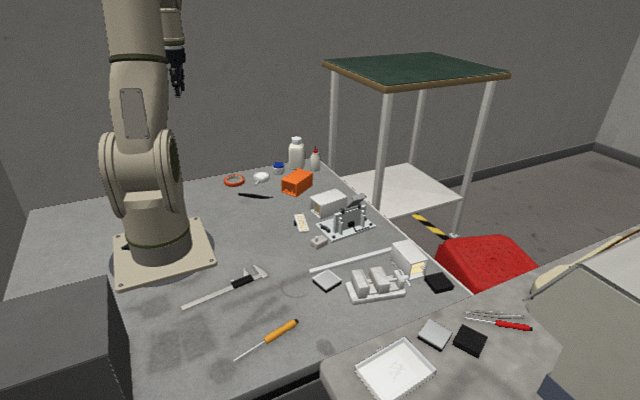

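The magazine meant is the white lying box at top (314,205) / scene (329,203), right in front of the nest at top (352,206). The orange box at (245,216) is the look-alike, and the white box at (441,185) is the small magazine. I'll confirm in an enlarged crop.

Run:
```python
from h import *
a=cv2.imread('pics/a.png')[165:265,285:405]; b=cv2.imread('pics/b.png')[170:260,285:395]
a=cv2.resize(a,None,fx=5,fy=5,interpolation=cv2.INTER_CUBIC); cv2.imwrite('pics/a2.png',a)
cv2.imwrite('pics/b2.png',cv2.resize(b,None,fx=6,fy=6,interpolation=cv2.INTER_CUBIC))
```

```text
(no output)
```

View pics/a2.png

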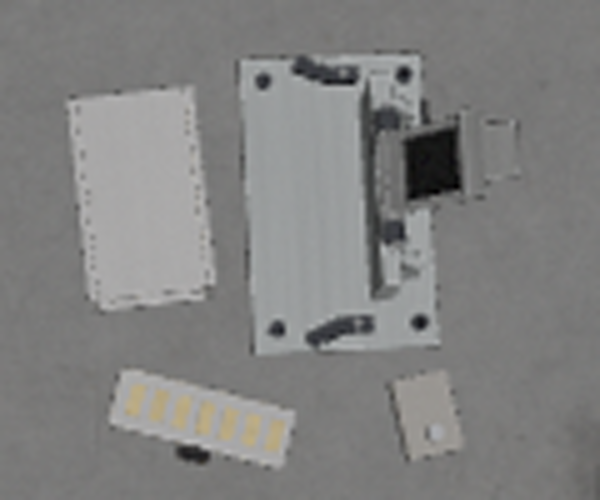

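View pics/b2.png

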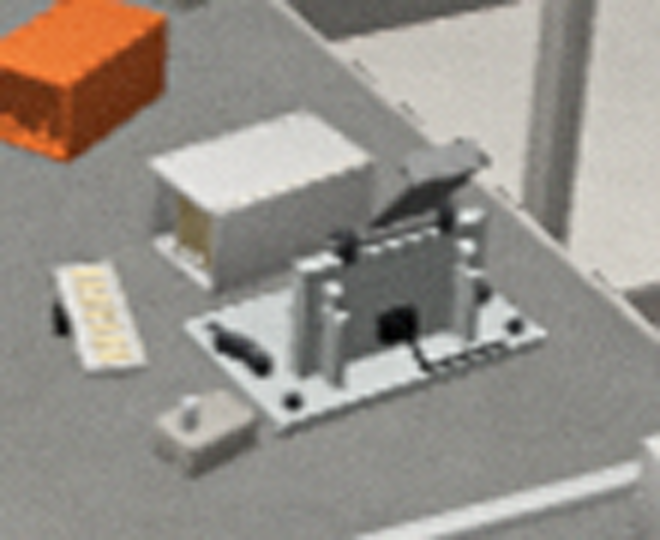

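The crop confirms it: a white case lies on its side left of the nest's front edge, with its top corners at about (67,100), (192,87), (215,298), (103,310) in the crop. The retainer is laid back at crop (430,165)–(520,150). The strip carrier and setup block are on the robot side.

```bash
cat >> h.py <<'E'
from scipy.optimize import least_squares
def fit(obs,p0):
    # obs: (cam, local pts 3D, uv)
    def P(p,L): 
        c,s=np.cos(p[2]),np.sin(p[2]); L=np.array(L,float); return np.c_[p[0]+c*L[:,0]-s*L[:,1],p[1]+s*L[:,0]+c*L[:,1],L[:,2]]
    f=lambda p:np.concatenate([(proj(c,P(p,L))-uv).ravel() for c,L,uv in obs])
    r=least_squares(f,p0,x_scale=[.01,.01,.1]); return r.x,r.fun.round(1)
E
python3 - <<'E'
from h import *
T=lambda l:np.array([[285+u/5-.4,165+v/5-.4] for u,v in l]); S=lambda l:np.array([[285+u/6-.4,170+v/6-.4] for u,v in l])
# nest frame: x->-y world ; y-> +x world
L=[(0,.076,.008),(.094,.076,.008),(.094,-.076,.008),(0,-.076,.008)]
ot=('top',L,T([(240,60),(420,55),(440,348),(255,353)])); os=('scene',[L[3],L[2],L[1]],S([(187,325),(283,428),(548,330)]))
for o in([ot],[os],[ot,os]): p,r=fit(o,[.49,-.08,-1.57]); print('nest',p.round(4),r)
M=[(-.062,.05,.05),(0,.05,.05),(0,-.05,.05),(-.062,-.05,.05)]
mt=('top',M,T([(67,100),(192,87),(215,298),(103,310)])); ms=('scene',[M[3],M[0],M[1],M[2]],S([(150,160),(305,110),(372,158),(212,212)]))
ms=('scene',[M[0],M[1],M[2],M[3]],S([(305,110),(372,158),(212,212),(150,160)]))
for o in([mt],[ms],[mt,ms]):
  q,r=fit(o,[.49,-.08,-1.57]); print('mag',q.round(4),r)
c,s=np.cos(p[2]),np.sin(p[2]); d=q[:2]-p[:2]; print('mag underside in nest',(c*d[0]+s*d[1]).round(4),(-s*d[0]+c*d[1]).round(4),(q-p)[2].round(3))
for ang in (2.2,2.3,2.4):
  t=np.array([.066+.079*np.cos(ang)*-1,0,.076+.079*np.sin(ang)]); W=[p[0]+c*t[0],p[1]+s*t[0],t[2]]
  print(ang,np.round(W,3),proj('top',W).round(1),proj('scene',W).round(1))
print('observed tip top',T([(518,150)]),'scene',S([(470,150)]))
E
```

```text
nest [ 0.4875 -0.0541 -1.5082] [-0.1  0.   0.4 -0.3  0.  -0.1 -0.2  0.4]
nest [ 0.4872 -0.0541 -1.4914] [-0.7 -0.3  0.6 -0.3  0.1  0.5]
nest [ 0.4876 -0.0542 -1.5041] [-0.2  0.   0.3 -0.5  0.2 -0.3 -0.1  0.4 -0.7 -0.4  0.2 -0.4  0.1  0.8]
mag [ 0.488  -0.0327 -1.4183] [ 0.3  1.4  0.3  0.8  1.2 -1.5 -1.8 -0.6]
mag [ 0.4889 -0.0288 -1.4449] [-0.  -0.2  0.5  0.2  0.2  0.2 -0.7 -0.3]
mag [ 0.488  -0.0321 -1.4252] [ 0.2  1.2  0.2  0.8  0.8 -1.5 -2.2 -0.7 -0.3  0.3  0.6  0.6  0.6  1.
 -0.7  0.5]
mag underside in nest -0.022 0.0019 0.079
2.2 [ 0.495 -0.166  0.14 ] [[386.1 194.2]] [[362.2 195.6]]
2.3 [ 0.495 -0.173  0.135] [[388.5 194.4]] [[363.5 198.3]]
2.4 [ 0.496 -0.178  0.129] [[390.5 194.8]] [[364.6 201.1]]
observed tip top [[388.2 194.6]] scene [[362.93333333 194.6       ]]
```

Request:
arm_command(plan=[{"dp": [-34, -33, 0]}, {"dp": [-34, -33, 0]}, {"dp": [-34, -33, 0]}, {"dp": [-34, -33, 0]}, {"dp": [-34, -33, 0]}], grip=0)

```text
invalid input at $.plan[0]: expected keys dp, spin
```

Request:
arm_command(plan=[{"dp": [-34, -33, 0]}, {"dp": [-34, -33, 0]}, {"dp": [-34, -33, 0]}, {"dp": [-34, -33, 0]}, {"dp": [-34, -33, 0]}])

```text
invalid input at $.plan[0]: expected keys dp, spin
```

Request:
arm_command(plan=[{"dp": [-34, -33, 0]}, {"dp": [-34, -33, 0]}, {"dp": [-34, -33, 0]}, {"spin": 0.15}, {"spin": 0.15}])

```text
invalid input at $.plan[0]: expected keys dp, spin
```

Request:
arm_command(plan=[{"spin": 0.15}, {"spin": 0.15}, {"spin": 0.15}, {"spin": 0.15}, {"spin": 0.15}])

```text
invalid input at $.plan[0]: expected keys dp, spin
```

```bash
cat >> h.py <<'E'
N=np.array([.4876,-.0542]);YAW=-1.504
ex=np.array([np.cos(YAW),np.sin(YAW),0]);ey=np.array([-ex[1],ex[0],0])
def status(tgt=None,tipoff=.168):
    o=manip.get_obs();R=Ro.from_quat(o['ee_rot']).as_matrix();p=np.array(o['position']);n3=np.r_[N,0]
    print('t',round(o['clock'],2),'nest TCP mm',(1e3*np.array([(p-n3)@ex,(p-n3)@ey,p[2]])).round(1),'tip z',round(1e3*(p[2]-tipoff),1),'grip',round(o['grip_width'],2))
    F=np.array(o['ft_force']);print('F nest',round(F@ex,1),round(F@ey,1),round(F[2],1),'tilt',R[:,2].round(3))
    a=np.arctan2(R[1,1],R[0,1]);print('spin to square',round(a-np.arctan2(ey[1],ey[0]),3))
    if tgt is not None:
        t=np.array(tgt)/1e3; print('dp tool',(1e3*R.T@(n3+ex*t[0]+ey*t[1]+np.array([0,0,t[2]])-p)).round(1))
E
python3 -c "
from h import *
status((-125,0,210)); print(manip.get_obs()['joint_pos'].round(2))"
```

```text
t 0.8 nest TCP mm [-674.5 -270.6  404.8] tip z 236.8 grip 1.0
F nest 0.6 -0.0 -0.1 tilt [-0.  0. -1.]
spin to square 1.224
dp tool [-441.2 -424.9  194.7]
[-1.31  0.33 -0.06  1.46  0.02  1.35 -0.09]
```

Both keys are required in every row.

Request:
arm_command(plan=[{"dp": [-34, -33, 0], "spin": 0}, {"dp": [-34, -33, 0], "spin": 0}, {"dp": [-34, -33, 0], "spin": 0}, {"dp": [-34, -33, 0], "spin": 0}, {"dp": [-34, -33, 0], "spin": 0}], grip=0)

```text
clock: 1.3
position: [0.2911, 0.3933, 0.4049]
ee_rot: [0.139, 0.99, 0.0, 0.0]
ft_force: [1.1, 0.6, 0.8]
grip_width: 0.502
grasp_force: 0.0
```

Request:
arm_command(plan=[{"dp": [-34, -33, 0], "spin": 0}, {"dp": [-34, -33, 0], "spin": 0}, {"dp": [-34, -33, 0], "spin": 0}, {"dp": [-34, -33, 0], "spin": 0}, {"dp": [-34, -33, 0], "spin": 0}])

```text
clock: 1.8
position: [0.4088, 0.1877, 0.4051]
ee_rot: [0.139, 0.99, 0.0, 0.0]
ft_force: [0.9, 0.3, -0.5]
grip_width: 0.493
grasp_force: 0.0
```

Request:
arm_command(plan=[{"dp": [-34, -33, 0], "spin": 0}, {"dp": [-34, -33, 0], "spin": 0}, {"dp": [-34, -33, 0], "spin": 0}, {"dp": [0, 0, 0], "spin": 0.15}, {"dp": [0, 0, 0], "spin": 0.15}])

```text
clock: 2.3
position: [0.4794, 0.0648, 0.4048]
ee_rot: [0.29, 0.957, 0.0, 0.0]
ft_force: [-0.9, 0.2, -0.6]
grip_width: 0.498
grasp_force: 0.0
```

Request:
arm_command(plan=[{"dp": [0, 0, 0], "spin": 0.15}, {"dp": [0, 0, 0], "spin": 0.15}, {"dp": [0, 0, 0], "spin": 0.15}, {"dp": [0, 0, 0], "spin": 0.15}, {"dp": [0, 0, 0], "spin": 0.15}])

```text
clock: 2.8
position: [0.4789, 0.0663, 0.4048]
ee_rot: [0.619, 0.785, 0.0, 0.0]
ft_force: [-0.5, 0.4, 0.9]
grip_width: 0.502
grasp_force: 0.0
```

```bash
python3 -c "
from h import *
status((-125,0,210)); print(manip.get_obs()['joint_pos'].round(2))"
```

```text
t 2.8 nest TCP mm [-120.8   -0.7  404.8] tip z 236.8 grip 0.5
F nest -0.4 -0.5 0.9 tilt [ 0.  0. -1.]
spin to square 0.168
dp tool [  4.    1.3 194.8]
[-0.7  -0.    0.47  1.84  0.    1.3   0.01]
```

Request:
arm_command(plan=[{"dp": [0, 0, 0], "spin": 0.15}, {"dp": [5, 1, 48], "spin": 0.018}, {"dp": [0, 0, 48], "spin": 0}, {"dp": [0, 0, 48], "spin": 0}, {"dp": [0, 0, 48], "spin": 0}])

```text
clock: 3.3
position: [0.4793, 0.0714, 0.2114]
ee_rot: [0.681, 0.732, 0.001, 0.0]
ft_force: [0.4, 0.8, 0.8]
grip_width: 0.498
grasp_force: 0.0
```

```bash
python3 -c "
from h import *
status((-100,0,210))
cv2.imwrite('pics/c.png',cv2.resize(viewer.camera('scene')[150:260,265:405],None,fx=5,fy=5,interpolation=cv2.INTER_CUBIC))"
```

```text
t 3.3 nest TCP mm [-1.259e+02  1.000e-01  2.114e+02] tip z 43.4 grip 0.5
F nest -0.8 0.5 0.8 tilt [ 0.001  0.001 -1.   ]
spin to square 0.006
dp tool [-25.9  -0.3   1.4]
```

View pics/c.png

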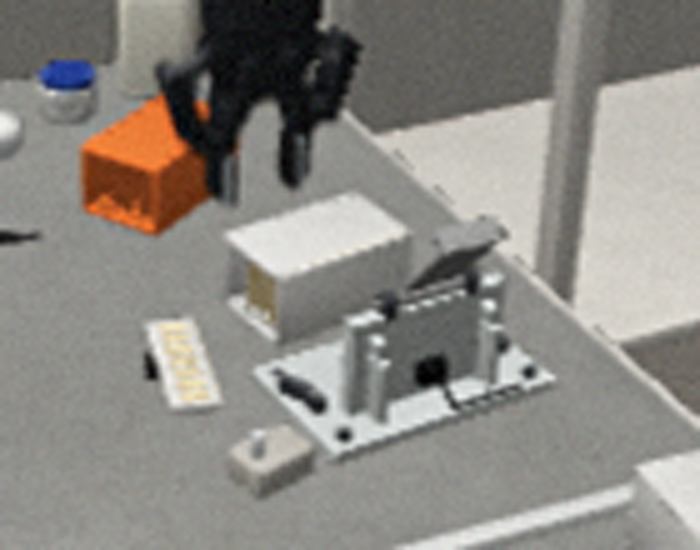

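Request:
arm_command(plan=[{"dp": [-10, 0, 1], "spin": 0}, {"dp": [-8, 0, 0], "spin": 0}, {"dp": [-6, 0, 0], "spin": 0}, {"dp": [-5, 0, 0], "spin": 0}, {"dp": [-5, 0, 0], "spin": 0.006}])

```text
clock: 3.85
position: [0.4827, 0.0374, 0.2132]
ee_rot: [0.683, 0.73, 0.002, 0.0]
ft_force: [1.3, 2.6, 0.6]
grip_width: 0.498
grasp_force: 0.9
```

Request:
arm_command(plan=[{"dp": [-4, 0, 0], "spin": 0}, {"dp": [-4, 0, 0], "spin": 0}, {"dp": [-4, 0, 0], "spin": 0}, {"dp": [-4, 0, 0], "spin": 0}, {"dp": [0, 0, 0], "spin": 0}])

```text
clock: 4.35
position: [0.483, 0.0208, 0.2116]
ee_rot: [0.683, 0.73, -0.0, 0.0]
ft_force: [-0.0, 0.2, 0.7]
grip_width: 0.5
grasp_force: 0.0
```

```bash
python3 -c "
from h import *
status()
n3=np.r_[N,0]
for y in(-.021,.021):
  for z in(.035,.043,.05): print(y,z,proj('scene',n3-.126*ex+y*ey+[0,0,z]).round(1))
cv2.imwrite('pics/d.png',np.hstack([cv2.resize(viewer.camera(c)[r:r+110,k:k+80],None,fx=5,fy=5,interpolation=cv2.INTER_CUBIC) for c,r,k in(('scene',150,295),('top',160,295))]))"
```

```text
t 4.35 nest TCP mm [-75.2   0.4 211.6] tip z 43.6 grip 0.5
F nest -0.2 -0.0 0.7 tilt [-0. -0. -1.]
spin to square -0.001
-0.021 0.035 [[310.7 192. ]]
-0.021 0.043 [[310.7 189.8]]
-0.021 0.05 [[310.7 187.9]]
0.021 0.035 [[322.  188.9]]
0.021 0.043 [[322.  186.8]]
0.021 0.05 [[322.1 184.9]]
```

View pics/d.png

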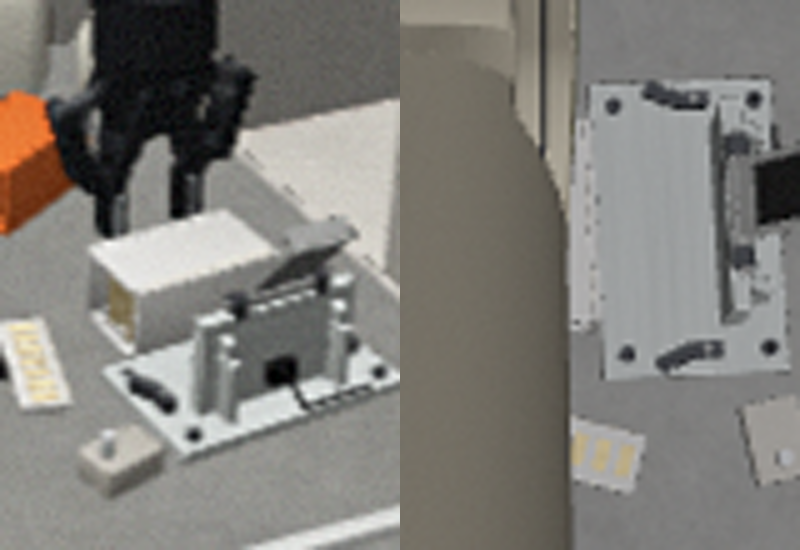

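Request:
arm_command(plan=[{"dp": [-4, 0, 0], "spin": 0}, {"dp": [-4, 0, 0], "spin": 0}, {"dp": [-4, 0, -3], "spin": 0}, {"dp": [-4, 0, -4], "spin": 0}, {"dp": [-4, 0, -4], "spin": 0}])

```text
clock: 4.95
position: [0.4844, 0.0069, 0.224]
ee_rot: [0.681, 0.732, 0.003, -0.003]
ft_force: [-10.0, 26.7, 23.1]
grip_width: 0.504
grasp_force: 15.5
```

```bash
python3 -c "
from h import *
status()
cv2.imwrite('pics/e.png',np.hstack([cv2.resize(viewer.camera(c)[r:r+110,k:k+80],None,fx=5,fy=5,interpolation=cv2.INTER_CUBIC) for c,r,k in(('scene',150,295),('top',160,295))]))"
```

```text
t 4.95 nest TCP mm [-61.2   0.9 224. ] tip z 56.0 grip 0.5
F nest -27.3 -8.2 23.1 tilt [-0.001  0.008 -1.   ]
spin to square 0.005
```

View pics/e.png

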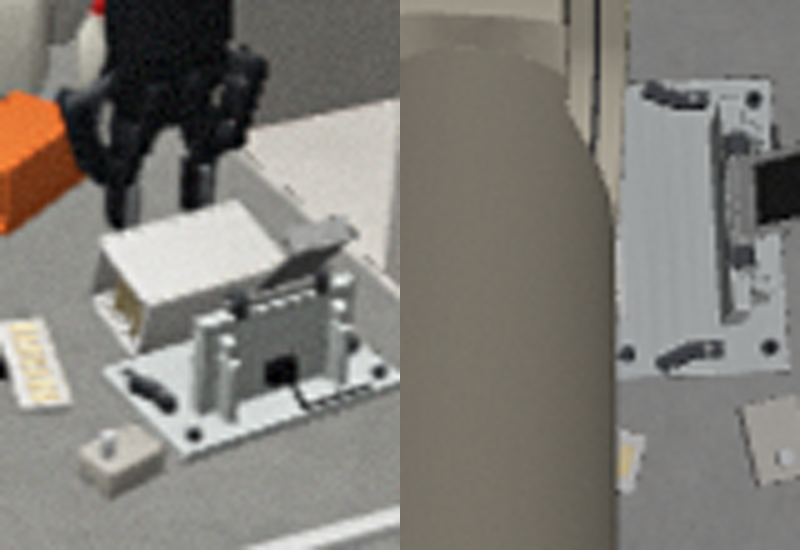

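Request:
arm_command(plan=[{"dp": [0, 0, -4], "spin": 0}, {"dp": [-2, 0, -4], "spin": 0}, {"dp": [-4, 0, -4], "spin": 0}, {"dp": [-4, 0, -3.5], "spin": 0}, {"dp": [0, 0, 0], "spin": 0}])

```text
clock: 5.55
position: [0.4851, -0.0095, 0.2385]
ee_rot: [0.684, 0.73, 0.0, 0.0]
ft_force: [-0.4, 1.0, 2.5]
grip_width: 0.503
grasp_force: 1.5
```

```bash
python3 -c "
from h import *
status()
cv2.imwrite('pics/f.png',cv2.resize(viewer.camera('scene')[150:260,285:395],None,fx=4,fy=4,interpolation=cv2.INTER_CUBIC))"
```

```text
t 5.55 nest TCP mm [-44.8   0.5 238.5] tip z 70.5 grip 0.5
F nest -1.0 -0.3 2.5 tilt [ 0. -0. -1.]
spin to square -0.001
```

View pics/f.png

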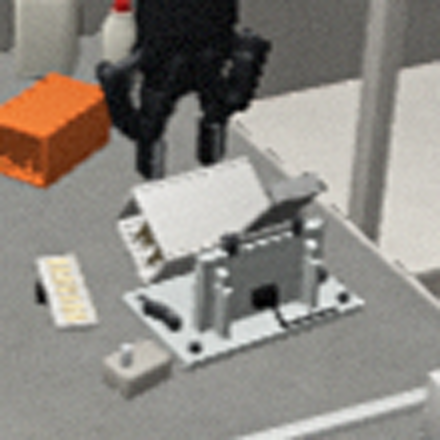

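Request:
arm_command(plan=[{"dp": [-4, 0, -3], "spin": 0}, {"dp": [-4, 0, -2.5], "spin": 0}, {"dp": [-4, 0, -2], "spin": 0}, {"dp": [-4, 0, -1.5], "spin": 0}, {"dp": [-4, 0, -1], "spin": 0}])

```text
clock: 6.1
position: [0.4864, -0.0288, 0.2483]
ee_rot: [0.683, 0.73, 0.0, 0.0]
ft_force: [-0.2, 1.0, -1.1]
grip_width: 0.502
grasp_force: 0.2
```

Request:
arm_command(plan=[{"dp": [-4, 0, -1], "spin": 0}, {"dp": [-4, 0, -0.5], "spin": 0}, {"dp": [-4, 0, 0], "spin": 0}, {"dp": [-4, 0, 0], "spin": 0}, {"dp": [0, 0, 0], "spin": 0}])

```text
clock: 6.6
position: [0.4875, -0.045, 0.2499]
ee_rot: [0.683, 0.73, 0.0, 0.0]
ft_force: [-2.0, 0.5, 4.6]
grip_width: 0.501
grasp_force: 1.9
```

```bash
python3 -c "
from h import *
status()
cv2.imwrite('pics/g.png',cv2.resize(viewer.camera('scene')[150:260,285:395],None,fx=4,fy=4,interpolation=cv2.INTER_CUBIC))"
```

```text
t 6.6 nest TCP mm [ -9.2   0.6 249.9] tip z 81.9 grip 0.5
F nest -0.6 -2.0 4.6 tilt [ 0. -0. -1.]
spin to square -0.001
```

View pics/g.png

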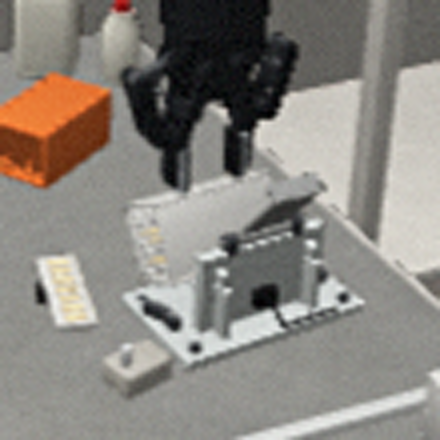

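Request:
arm_command(plan=[{"dp": [-4, 0, 0], "spin": 0}, {"dp": [-4, 0, 0], "spin": 0}, {"dp": [-4, 0, 0], "spin": 0}, {"dp": [-4, 0, 0], "spin": 0}, {"dp": [0, 0, 0], "spin": 0}])

```text
clock: 7.15
position: [0.4884, -0.0609, 0.2495]
ee_rot: [0.683, 0.73, -0.0, -0.0]
ft_force: [0.3, 0.2, -0.9]
grip_width: 0.503
grasp_force: 0.0
```

```bash
python3 -c "
from h import *
status()
cv2.imwrite('pics/i.png',cv2.resize(viewer.camera('scene')[150:260,285:395],None,fx=4,fy=4,interpolation=cv2.INTER_CUBIC))
for n in('magazine','magazine_heel'):
  for d in finder.find_in('scene',n)[:3]:
    v=np.array(d['position']); print(n,round(d['score'],2),(1e3*np.array([(v-np.r_[N,0])@ex,(v-np.r_[N,0])@ey,v[2]])).round())"
```

```text
t 7.15 nest TCP mm [  6.7   0.3 249.5] tip z 81.5 grip 0.5
F nest -0.1 0.3 -0.9 tilt [-0. -0. -1.]
spin to square -0.001
magazine 0.81 [-207.  -31.   34.]
magazine 0.71 [ 17. -32.  67.]
magazine_heel 0.91 [-208.  -32.   42.]
magazine_heel 0.87 [ 15. -35.  67.]
```

View pics/i.png

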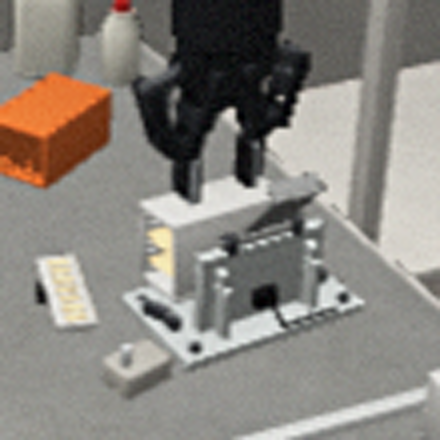

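The magazine now stands upright on the plate under the fingers (crop 140–290, 180–300), not yet home. Next I back off, drop to mid height and push it home, watching the force.

Request:
arm_command(plan=[{"dp": [10, 0, -10], "spin": 0}, {"dp": [25, 0, 0], "spin": 0}, {"dp": [20, 0, 0], "spin": 0}, {"dp": [0, 0, 30], "spin": 0}, {"dp": [0, 0, 23], "spin": 0}])

```text
clock: 7.8
position: [0.4848, -0.0043, 0.206]
ee_rot: [0.682, 0.731, 0.001, 0.0]
ft_force: [-0.2, 0.5, -0.3]
grip_width: 0.498
grasp_force: 0.0
```

Request:
arm_command(plan=[{"dp": [-10, 0, 0], "spin": 0}, {"dp": [-5, 0, 0], "spin": 0}, {"dp": [-4, 0, 0], "spin": 0}, {"dp": [-3, 0, 0], "spin": 0}, {"dp": [-3, 0, 0], "spin": 0}])

```text
clock: 8.3
position: [0.4869, -0.0305, 0.2075]
ee_rot: [0.683, 0.73, 0.001, 0.0]
ft_force: [-1.1, 2.1, 1.2]
grip_width: 0.5
grasp_force: 1.3
```

```bash
python3 -c "
from h import *
status()"
```

```text
t 8.3 nest TCP mm [-23.7   0.9 207.5] tip z 39.5 grip 0.5
F nest -2.2 -1.0 1.2 tilt [ 0.001  0.001 -1.   ]
spin to square 0.0
```

Request:
arm_command(plan=[{"dp": [-3, 0, 0], "spin": 0}, {"dp": [-3, 0, 0], "spin": 0}, {"dp": [-3, 0, 0], "spin": 0}, {"dp": [-3, 0, 0], "spin": 0}, {"dp": [-3, 0, 0], "spin": 0}])

```text
clock: 8.8
position: [0.4875, -0.0455, 0.2067]
ee_rot: [0.683, 0.73, 0.0, -0.0]
ft_force: [0.5, 1.5, 1.4]
grip_width: 0.498
grasp_force: 1.3
```

Request:
arm_command(plan=[{"dp": [-2, 0, 0], "spin": 0}, {"dp": [-2, 0, 0], "spin": 0}, {"dp": [-1, 0, 0], "spin": 0}])

```text
clock: 9.1
position: [0.4878, -0.0505, 0.2067]
ee_rot: [0.683, 0.73, 0.0, -0.0]
ft_force: [-1.0, 2.7, 0.8]
grip_width: 0.501
grasp_force: 1.3
```

```bash
python3 -c "
from h import *
status()"
```

```text
t 9.1 nest TCP mm [ -3.7   0.5 206.7] tip z 38.7 grip 0.5
F nest -2.7 -0.8 0.8 tilt [-0.  0. -1.]
spin to square 0.0
```

Request:
arm_command(plan=[{"dp": [-1, 0, 0], "spin": 0}, {"dp": [-1, 0, 0], "spin": 0}])

```text
clock: 9.3
position: [0.488, -0.0523, 0.2067]
ee_rot: [0.683, 0.73, 0.0, -0.0]
ft_force: [-0.2, 3.4, 2.1]
grip_width: 0.496
grasp_force: 1.3
```

Request:
arm_command(plan=[{"dp": [-1, 0, 0], "spin": 0}, {"dp": [-1, 0, 0], "spin": 0}])

```text
clock: 9.5
position: [0.4881, -0.0533, 0.2067]
ee_rot: [0.683, 0.731, 0.0, -0.001]
ft_force: [-1.6, 10.3, 4.4]
grip_width: 0.499
grasp_force: 5.5
```

Request:
arm_command(plan=[{"dp": [-1, 0, 0], "spin": 0}])

```text
clock: 9.6
position: [0.4881, -0.0535, 0.2067]
ee_rot: [0.683, 0.731, 0.001, -0.001]
ft_force: [-3.1, 15.0, 6.2]
grip_width: 0.5
grasp_force: 7.5
```

Request:
arm_command(plan=[{"dp": [2, 0, 0], "spin": 0}, {"dp": [28, 0, 0], "spin": 0}, {"dp": [0, 0, -50], "spin": 0}, {"dp": [0, 0, -50], "spin": 0}, {"dp": [0, 0, -50], "spin": 0}])

```text
clock: 10.1
position: [0.4857, -0.026, 0.3582]
ee_rot: [0.683, 0.73, -0.001, 0.0]
ft_force: [1.2, -0.1, 0.2]
grip_width: 0.502
grasp_force: 0.0
```

Request:
arm_command(plan=[{"dp": [-45, 0, -15], "spin": 0}, {"dp": [-45, 0, 0], "spin": 0}, {"dp": [-45, 0, 0], "spin": 0}, {"dp": [-45, 0, 0], "spin": 0}, {"dp": [-12, 0, 0], "spin": 0}], grip=1)

```text
clock: 10.6
position: [0.4976, -0.2224, 0.3718]
ee_rot: [0.685, 0.728, -0.001, 0.001]
ft_force: [-1.0, -0.1, -0.1]
grip_width: -0.003
grasp_force: 0.0
```

```bash
python3 -c "
from h import *
status((165,0,293),.173)
for c in('top','scene'):
  im=viewer.camera(c); cv2.imwrite('pics/%s_home.png'%c,im)
  for n in('magazine','retainer','retainer_tip'):
   for d in finder.find_in(c,n)[:3]:
    v=np.array(d['position']); print(c,n,round(d['score'],2),(1e3*np.array([(v-np.r_[N,0])@ex,(v-np.r_[N,0])@ey,v[2]])).round())"
```

```text
t 10.6 nest TCP mm [168.5  -1.3 371.8] tip z 198.8 grip -0.0
F nest 0.1 -1.0 -0.1 tilt [-0.    -0.003 -1.   ]
spin to square -0.006
dp tool [ 3.8  1.3 78.8]
top magazine 0.98 [36. -7. 65.]
top magazine 0.85 [-219.  -25.   52.]
top magazine 0.7 [-341. -104.   12.]
top retainer 0.85 [ 84.   3. 110.]
top retainer 0.73 [-343. -103.   14.]
top retainer_tip 0.79 [ 84.  -4. 109.]
scene magazine 0.75 [ 29. -35.  70.]
scene magazine 0.67 [-203.  -31.   34.]
scene magazine 0.35 [ 69. -12.  28.]
scene retainer 0.63 [ 96.  -4. 115.]
scene retainer 0.35 [ 26. -39.  71.]
scene retainer 0.2 [ 74. -12.  31.]
scene retainer_tip 0.7 [ 93.  -4. 114.]
```

```bash
python3 -c "
from h import *
im=cv2.imread('pics/top_home.png').astype(np.float32)
n3=np.r_[N,0]
for x in(.02,.03,.045):
  ys=np.arange(-.07,.0701,.0025); uv=proj('top',[n3+x*ex+y*ey+[0,0,.07] for y in ys]).astype(np.float32)
  v=cv2.remap(im,uv[None,:,0],uv[None,:,1],1)[0].mean(1); print(x,v.round().astype(int).tolist())
xs=np.arange(-.02,.08,.0025)
for y in(-.03,.03):
  uv=proj('top',[n3+x*ex+y*ey+[0,0,.07] for x in xs]).astype(np.float32)
  print('x',y,cv2.remap(im,uv[None,:,0],uv[None,:,1],1)[0].mean(1).round().astype(int).tolist())
"
```

```text
0.02 [157, 156, 155, 155, 154, 140, 167, 164, 155, 169, 168, 168, 168, 168, 168, 167, 167, 167, 167, 168, 169, 168, 167, 165, 166, 167, 167, 169, 168, 168, 168, 167, 166, 165, 167, 167, 168, 167, 167, 167, 166, 169, 171, 169, 167, 168, 168, 168, 159, 156, 148, 152, 154, 109, 122, 122, 123]
0.03 [84, 156, 158, 156, 147, 137, 169, 160, 154, 168, 167, 167, 168, 168, 167, 167, 168, 168, 166, 168, 168, 167, 168, 165, 166, 168, 169, 169, 168, 168, 169, 168, 165, 167, 167, 166, 168, 166, 168, 167, 166, 168, 169, 168, 168, 168, 168, 166, 136, 67, 64, 65, 78, 107, 120, 121, 124]
0.045 [90, 100, 127, 162, 159, 168, 171, 167, 171, 170, 168, 167, 167, 168, 167, 167, 168, 166, 166, 167, 169, 167, 169, 166, 167, 166, 167, 167, 167, 167, 168, 167, 166, 167, 166, 166, 167, 167, 167, 167, 167, 168, 170, 169, 168, 168, 168, 167, 120, 86, 103, 133, 157, 136, 121, 123, 123]
x -0.03 [118, 119, 120, 122, 122, 121, 110, 145, 157, 158, 136, 92, 153, 168, 168, 168, 167, 168, 168, 168, 168, 168, 168, 167, 168, 167, 168, 167, 167, 168, 168, 171, 130, 66, 76, 91, 83, 122, 157, 162]
x 0.03 [123, 122, 124, 124, 126, 126, 122, 134, 154, 157, 133, 84, 129, 169, 168, 167, 166, 167, 167, 167, 166, 166, 166, 167, 168, 168, 167, 167, 167, 167, 167, 163, 115, 59, 63, 64, 62, 72, 98, 104]
```

Request:
arm_command(plan=[{"dp": [0, 1, 40], "spin": -0.006}, {"dp": [0, 0, 35], "spin": 0}])

```text
clock: 11.2
position: [0.5005, -0.2158, 0.2962]
ee_rot: [0.68, 0.733, 0.001, 0.001]
ft_force: [1.2, 1.6, -0.2]
grip_width: -0.002
grasp_force: 0.0
```

Request:
arm_command(plan=[{"dp": [15, 0, 0], "spin": 0}, {"dp": [10, 0, 0], "spin": 0}, {"dp": [8, 0, 0], "spin": 0}, {"dp": [8, 0, 0], "spin": 0}, {"dp": [8, 0, 0], "spin": 0}])

```text
clock: 11.7
position: [0.4967, -0.1677, 0.2976]
ee_rot: [0.681, 0.732, 0.001, 0.001]
ft_force: [1.0, -1.8, 1.3]
grip_width: 0.0
grasp_force: 0.9
```

Request:
arm_command(plan=[{"dp": [8, 0, 0], "spin": 0}, {"dp": [8, 0, 0], "spin": 0}, {"dp": [8, 0, 0], "spin": 0}, {"dp": [8, 0, 0], "spin": 0}, {"dp": [0, 0, 0], "spin": 0}])

```text
clock: 12.2
position: [0.4941, -0.1347, 0.2965]
ee_rot: [0.68, 0.733, 0.0, -0.0]
ft_force: [0.1, 0.4, -1.1]
grip_width: 0.001
grasp_force: 0.0
```

```bash
cat >> h.py <<'E'
def see(*names):
  for c in('top','scene'):
   viewer.camera(c)
   for n in names:
    for d in finder.find_in(c,n)[:2]:
     v=np.array(d['position']); print(c,n,round(d['score'],2),(1e3*np.array([(v-np.r_[N,0])@ex,(v-np.r_[N,0])@ey,v[2]])).round())
E
python3 -c "
from h import *
status((46,0,296),.173); see('retainer')"
```

```text
t 12.2 nest TCP mm [ 80.7   1.1 296.5] tip z 123.5 grip 0.0
F nest -0.4 0.1 -1.1 tilt [-0.     0.001 -1.   ]
spin to square 0.008
dp tool [34.7 -0.9  0.6]
scene retainer 0.48 [61. -7. 95.]
```

Request:
arm_command(plan=[{"dp": [7, 0, 0], "spin": 0}, {"dp": [7, 0, 0], "spin": 0}, {"dp": [7, 0, 0], "spin": 0}, {"dp": [7, 0, 0], "spin": 0}, {"dp": [7, 0, 0], "spin": 0}])

```text
clock: 12.9
position: [0.4915, -0.1004, 0.2967]
ee_rot: [0.681, 0.733, 0.0, -0.0]
ft_force: [0.2, -1.6, 0.1]
grip_width: 0.003
grasp_force: 0.4
```

Request:
arm_command(plan=[{"dp": [6, 0, 5], "spin": 0}, {"dp": [6, 0, 6], "spin": 0}, {"dp": [5, 0, 7], "spin": 0}, {"dp": [4, 0, 7], "spin": 0}, {"dp": [0, 0, 0], "spin": 0}])

```text
clock: 13.4
position: [0.4896, -0.0796, 0.2704]
ee_rot: [0.681, 0.733, -0.001, -0.001]
ft_force: [-0.3, 0.2, 0.1]
grip_width: 0.004
grasp_force: 0.0
```

```bash
python3 -c "
from h import *
status((20,0,249),.173); see('retainer','retainer_tip')"
```

```text
t 13.4 nest TCP mm [ 25.4   0.3 270.4] tip z 97.4 grip 0.0
F nest -0.2 -0.3 0.1 tilt [-0.002 -0.    -1.   ]
spin to square 0.007
dp tool [ 5.4 -0.2 21.4]
scene retainer 0.59 [40. -5. 84.]
scene retainer_tip 0.78 [43. -8. 87.]
```

Now I press the last 21 mm down.

Request:
arm_command(plan=[{"dp": [2, 0, 5], "spin": 0}, {"dp": [2, 0, 5], "spin": 0}, {"dp": [1, 0, 5], "spin": 0}, {"dp": [0, 0, 3], "spin": 0}, {"dp": [0, 0, 2], "spin": 0}])

```text
clock: 14.2
position: [0.4896, -0.0751, 0.2512]
ee_rot: [0.681, 0.733, -0.0, -0.0]
ft_force: [-0.3, 0.5, 0.9]
grip_width: 0.002
grasp_force: 0.3
```

Request:
arm_command(plan=[{"dp": [0, 0, 1], "spin": 0}])

```text
clock: 14.3
position: [0.4896, -0.0752, 0.2504]
ee_rot: [0.681, 0.732, -0.0, -0.0]
ft_force: [-0.1, 0.1, 0.3]
grip_width: -0.001
grasp_force: 0.3
```

Request:
arm_command(plan=[{"dp": [0, 0, 1], "spin": 0}])

```text
clock: 14.4
position: [0.4896, -0.0753, 0.2496]
ee_rot: [0.681, 0.732, -0.0, -0.0]
ft_force: [-1.0, -0.5, 1.5]
grip_width: -0.0
grasp_force: 0.3
```

Request:
arm_command(plan=[{"dp": [0, 0, 1], "spin": 0}])

```text
clock: 14.5
position: [0.4897, -0.0753, 0.2489]
ee_rot: [0.681, 0.732, 0.0, -0.0]
ft_force: [-3.6, 0.3, 12.4]
grip_width: -0.005
grasp_force: 6.6
```

Request:
arm_command(plan=[{"dp": [0, 0, 0.8], "spin": 0}])

```text
clock: 14.6
position: [0.4898, -0.0754, 0.2487]
ee_rot: [0.681, 0.732, 0.0, -0.0]
ft_force: [-7.7, 0.6, 21.2]
grip_width: -0.005
grasp_force: 10.4
```

Request:
arm_command(plan=[{"dp": [0, 0, 0.5], "spin": 0}])

```text
clock: 14.7
position: [0.4899, -0.0754, 0.2486]
ee_rot: [0.681, 0.732, 0.0, -0.0]
ft_force: [-9.6, 1.3, 24.7]
grip_width: 0.001
grasp_force: 12.3
```

The hard stop comes at tip z ≈ 75.7 mm, which is the closed height. I'll lift clear and verify.

Request:
arm_command(plan=[{"dp": [0, 0, -10], "spin": 0}, {"dp": [0, 0, -40], "spin": 0}, {"dp": [40, 0, -40], "spin": 0}, {"dp": [45, 0, -20], "spin": 0}, {"dp": [45, 0, 0], "spin": 0}])

```text
clock: 15.2
position: [0.4811, 0.0507, 0.3563]
ee_rot: [0.681, 0.732, 0.003, 0.001]
ft_force: [1.8, -0.0, 0.2]
grip_width: 0.003
grasp_force: 0.0
```

Request:
arm_command(plan=[{"dp": [45, 0, -20], "spin": 0}, {"dp": [45, 0, 0], "spin": 0}, {"dp": [0, 0, 0], "spin": 0}])

```text
clock: 15.5
position: [0.4728, 0.1458, 0.3732]
ee_rot: [0.678, 0.735, 0.001, -0.0]
ft_force: [-0.5, -0.7, -0.8]
grip_width: -0.001
grasp_force: 0.0
```

```bash
python3 -c "
from h import *
status(); see('retainer','retainer_tip','magazine','small_magazine','setup_block','strip_carrier')
a=cv2.imread('pics/scene_home.png'); im=viewer.camera('scene').astype(np.float32)
n3=np.r_[N,0]
# lip/tab side check: expected retainer plate at angle 0 vs magazine brightness along tab line
g=viewer.camera('top').astype(np.float32); xs=np.arange(-.02,.08,.005)
for y in(0,-.03,.03):
  z=.076 if y==0 else .07
  uv=proj('top',[n3+x*ex+y*ey+[0,0,z] for x in xs]).astype(np.float32)
  print(y,cv2.remap(g,uv[None,:,0],uv[None,:,1],1)[0].mean(1).round().astype(int).tolist())
"
```

```text
t 15.5 nest TCP mm [-200.5   -1.4  373.2] tip z 205.2 grip -0.0
F nest 0.7 -0.6 -0.8 tilt [ 0.001  0.002 -1.   ]
spin to square 0.015
top retainer 0.79 [32.  0. 76.]
top retainer_tip 0.77 [30. -3. 75.]
top magazine 0.77 [ 33. -25.  67.]
top magazine 0.36 [-371.  -28.   35.]
top small_magazine 0.98 [266.  34.  55.]
top small_magazine 0.73 [ -29. -110.    6.]
top setup_block 0.47 [  84. -112.   20.]
top strip_carrier 0.75 [47. -6. 18.]
top strip_carrier 0.61 [ -25. -110.    4.]
scene retainer 0.7 [34. -2. 75.]
scene retainer_tip 0.8 [33. -1. 75.]
scene magazine 0.77 [ 27. -37.  67.]
scene magazine 0.7 [-205.  -33.   34.]
scene small_magazine 0.78 [288.  25.  46.]
scene setup_block 0.46 [  90. -116.   16.]
scene strip_carrier 0.68 [ -22. -113.    7.]
scene strip_carrier 0.52 [32. -0. 72.]
0 [120, 121, 131, 128, 130, 128, 128, 130, 128, 129, 130, 130, 130, 130, 131, 131, 111, 126, 99, 145]
-0.03 [118, 120, 122, 109, 158, 135, 155, 167, 167, 167, 167, 167, 167, 167, 166, 167, 130, 76, 84, 157]
0.03 [123, 123, 125, 122, 153, 132, 127, 167, 166, 167, 167, 166, 167, 165, 165, 166, 115, 62, 62, 96]
```

The retainer is level at z ≈ 75 over the magazine, the magazine is home, and the bystanders are where they were.

```bash
python3 -c "
from h import *
print(manip.hand_in())"
```

```text
the job is handed in; nothing more can be done
None
```

The job is handed in, but no verdict came back. By my last measurements the magazine stands upright and home against the fence, about 3 mm off centre, the retainer is closed on its hard stop, the bystanders I checked had not moved, and the clock read about 16 s.

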